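Walk the loaded tool bin back to its stop

TASK

Walk the heavy blue tool bin forward along the bench into its yellow-marked bay, without lifting or tipping it: push it by its left yellow grip until that end is a good 4 cm ahead of the right end, let go, take the right grip and push that end 4 cm ahead of the left, then the left ahead again in the same way, and carry on by the two grips, one after the other, until the bin stands square and flush against the wooden stop, midway between the yellow lines. Left and right are as seen from the robot, and ahead means towards the stop, measured square to it. Leave the jar and the tape roll where they are, and let go of the bin at the end.

Things in the scene. Friction and masses are not known exactly. Their poses are not given: they have to be found in the camera images.
- bin: Blue open tool bin full of tools, 1.1 to 1.8 kg, flat on the bench; 110 mm deep (x), 200 wide (y), 70 high, contents lower. Origin: centre of underside; x points forward, away from the robot; y left; z up. Two upright yellow grips stand off its near face (x = -55 mm). Pushed by one grip it slides, turning about a point some 50 mm from its centre towards the other end, so the centre creeps forward.
- grip_left (a point): On the axis of the left (+y) yellow grip, 45 mm above the bench (bin frame x -87, y +75 mm): an upright bar 20 mm in diameter, 18 to 73 mm above the bench, its axis 32 mm off the bin's near face, held by two arms 12 mm wide along the bin's x. Axes as the bin's. Can be pinched from above, fingers either side of it along the bin's y.
- grip_right (a point): The same on the right (-y) yellow grip (bin frame: x -87, y -75, z 45 mm).
- stop: Wooden batten fixed to the bench, 320 mm long (y), 30 deep (x), 50 high. Origin: on the bench, middle of its near face; x points away from the robot, square to that face, y left. Painted yellow lines 12 mm wide run 130 mm from the face towards the robot, centred on y = +135 and -135 mm. The bin is home with its centre at x = -55 mm, y = 0, axes parallel to the stop's.
- aim_left (a point): Not visible: a reference direction fixed on the stop (at its top, middle), whose x axis is the stop's x axis turned 0.6 rad clockwise seen from above. Used only to judge how far the bin's left end is ahead.
- aim_right (a point): Not visible: the same, turned 0.6 rad anticlockwise, to judge how far the bin's right end is ahead.
- jar: Bystander: upright jar with a blue lid, 64 mm in diameter, 85 mm high, loose, to one side of the bay. Origin: centre of its underside.
- tape: Bystander: green tape roll lying flat, 100 mm in diameter, 30 mm high, loose, on the other side of the bay. Origin: centre of its underside.

How it is judged (in metres and radians):
On the way, in this order (a step that is already met when the one before it is completed fails the run):
1. With the hand on the left grip, the left end of the bin is swung ahead of the right end (bin turned at least 0.17 rad from the stop's square) (angle between the x axis of bin and the x axis of aim_left, either way round below 0.43 rad and horizontal distance between the grasp point and grip_left below 0.05 m and contact force between the fingers and bin above 1 N), for 0.1 s.
2. With the hand on the right grip, the right end of the bin is swung ahead of the left end (bin turned at least 0.17 rad from the stop's square) (angle between the x axis of bin and the x axis of aim_right, either way round below 0.43 rad and horizontal distance between the grasp point and grip_right below 0.05 m and contact force between the fingers and bin above 1 N), for 0.1 s.
3. With the hand on the left grip, the left end of the bin is swung ahead of the right end (bin turned at least 0.17 rad from the stop's square) (all of step 1), for 0.1 s.
At the end, for the whole second after the job is handed in: The bin stands flat on the bench, at rest and let go, its front face up against the stop (centre within 8 mm of flush), square to it within 0.06 rad, and within 30 mm sideways of the middle of the bay (x of bin in the frame of stop between -0.063 and -0.05 m and angle between the x axis of bin and the x axis of stop, either way round below 0.06 rad and y of bin in the frame of stop between -0.03 and 0.03 m and angle between bin's own z axis and vertical below 0.05 rad and height (world z) of bin below 0.005 m and linear speed of bin below 0.01 m/s and contact force between the fingers and bin below 0.1 N); the robot touches nothing.
It fails at once if The bin is lifted off the bench (origin more than 15 mm up) or tipped by more than 0.2 rad (height (world z) of bin above 0.015 m or angle between bin's own z axis and vertical above 0.2 rad).
It fails at once if The jar is moved by more than 20 mm (distance of jar from where it was at the start of the episode above 0.02 m).
It fails at once if The tape is moved by more than 20 mm (distance of tape from where it was at the start of the episode above 0.02 m).
It also fails if it takes over 72 s, if anything falls off the work surface, if the arm or the gripper's body presses on something with over 40 N, if the wrist force passes 120 N, or if a joint passes its speed limit or range.

ROBOT

A 7-joint arm with a two-finger parallel gripper is mounted at the origin on the work surface. World frame = base frame: x ahead of the robot, y to its left, z up, the work surface at z = 0. Lengths are in m, angles in degrees, forces in N, time in s.
With the tool pointing down it reaches from about 0.35 to 0.9 m from the base axis. Payload 7.2 kg.
Tool frame: the origin (TCP) lies midway between the tips of the shut fingers; the grasp point (between the pads) lies ctrl.hold_point_z behind it (ctrl.hold_point_z is the distance from the TCP to the grasp point, in m); z points along the fingers, y is the line along which they close (so a half turn about z gives the same grasp; the last joint's range is limited). The gripper opens to 85 mm and grips with 20 to 120 N. Pads are 22 mm wide; open, the fingers measure 114 mm over their backs; the gripper's body (76 mm by 85 mm) begins 54 mm behind the grasp point. The pads swing forward as they close: fully open they stand 13 mm farther back than shut.
Start: joints at [-71.287, 23.554, -0.728, 91.456, 0.321, 64.991, -4.71], TCP at [0.24, 0.577, 0.231] pointing down, gripper open.
Joint ranges: [-169.25, 169.25], [-16.82, 113.86], [-84.01, 82.57], [7.8, 145.47], [-59.2, 239.2], [7.22, 106.19], [-163.78, 163.78]. Speed limits (degrees/s): [136.94, 136.94, 172.46, 172.46, 180, 180, 180].

INTERFACE

Orientations are given as a 3x3 rotation matrix whose columns are the frame's x, y, z axes.
In Python, from plant import ctrl gives the robot as it stands.
- The arm moves only by the tool send_rows, never from a script. Its argument "rows" is a list of rows, each a list of 3 entries, a list of its own where there are three numbers: the finger opening in cm, from 0 to 8.54, then the shift along the tool's x, y, z in cm, then the turn about the tool's z in rad. In form: [[jaw, [dx, dy, dz], yaw], ...]. A call has 1 to 20 rows; each row is the pose to reach, as a shift and turn from the pose commanded when the call began, along the tool's axes at that moment; what a row does not reach only later rows make up. A row lasts 1/12 s, in which the tool goes at most 41.7 mm and 7.16 degrees, less where a joint would pass 70% of its speed; a pose out of reach is approached as far as the arm can. A call with a gripper value outside its range is refused whole. The fingers move at their own pace and stop on an object; "grip_force" is the grip in N (left out, the last holds). Time passes only in rows, so rows that repeat a pose let the fingers close. It gives the time, the measured TCP pose, the force, the opening and the grip force at its end, in the units of the state.
- ctrl.get_state(): the state, without advancing time (a new reading comes with each control period).
- ctrl.snapshot(name): name is "scene" or "side" or "wrist"; returns the picture (384x512x3 uint8, red, green, blue); there is no depth.
- ctrl.get_calibration(name): a dict with "intrinsics" (3x3 intrinsics, pixels), "D" ([k1, k2, p1, p2, k3] as OpenCV has them; the pictures are not rectified), "xyz" and "rotation" of the camera in the world. Camera axes: x right, y up, looking along -z (the intrinsics and any distortion apply to the point x, -y, -z); pixel columns grow to the right and rows downward; lengths in m; the calibration is good to about 2 mm. A picture is of the moment at which its call begins: read the wrist's pose just before it. get_calibration takes no time and is no camera call; for the wrist camera it gives the pose at the moment of the call.
- ctrl.sign_off(): hands the job in; it is judged then, once.
The state is a dict: "time_s": time; "qpos": joint angles; "qd": joint speeds; "joint_torque": joint torques, N m; "position": TCP position; "orientation": TCP orientation; "ft_force": force on the tool from outside, world axes, zero at the start; "torque": the same for the moment, N m; "opening": opening from 0.0 (shut) to 1.0 (fully open); "gripper_force": force on a finger pad.
Only numpy, scipy, OpenCV 4.12 (cv2) and the standard library are available. Lean on these libraries where they do the work, as an engineer would, in place of code of your own. Each camera call takes 0.05 s, during which the arm holds its last target. There are 200 camera calls.

## Working session

There is one attempt and no reset: what is moved stays moved. The work goes in short steps, Python scripts to look and compute and a tool call to move; the robot and the scene stay as the last step left them, time stands still between calls to the robot, and variables do not carry over. Pictures are saved under pics/ and viewed, at most 10 in all, crops included, and the job is handed in when it is done.

Besides the shell and the picture viewer there is one more tool, called after "Call:" by a JSON object that holds its "name" and its "arguments". send_rows: Moves the arm, as the interface text tells. Its arguments: {"type":"object","properties":{"rows":{"type":"array"},"grip_force":{"type":"number"}},"required":["rows"]}

```bash
mkdir -p pics
python3 - <<'E'
from plant import ctrl
import cv2,numpy as np
s=ctrl.get_state();print(s,ctrl.hold_point_z)
a=ctrl.snapshot("scene");b=ctrl.snapshot("side")
for n,i in(("scene",a),("side",b)):
    cv2.imwrite(f"pics/{n}0.png",i[:,:,::-1]);c=ctrl.get_calibration(n);print(n,c)
E
```

```text
{'time_s': 0.0, 'qpos': array([-71.28734521,  23.6004373 ,  -0.72754646,  91.50413864,
         0.32199079,  64.99033662,  -4.70709341]), 'qd': array([ 0.06390941,  0.06244369, -0.05451276,  0.0401828 ,  0.0883551 ,
       -0.08687868,  0.04068859]), 'joint_torque': array([-4.12457875e-04, -6.00629640e+01,  6.82102684e-01, -2.99396896e+01,
        1.37690990e-02,  1.13507628e-02,  3.21572955e-06]), 'position': array([0.24024939, 0.57644187, 0.23044794]), 'orientation': array([[-9.23099906e-01,  3.84559905e-01, -4.93341480e-04],
       [ 3.84560197e-01,  9.23098625e-01, -1.54401290e-03],
       [-1.38362611e-04, -1.61499765e-03, -9.99998686e-01]]), 'ft_force': array([0.12976315, 0.24975603, 0.43758603]), 'torque': array([ 0.01605425,  0.01991036, -0.04247175]), 'gripper_force': 0.0, 'opening': 0.9991617813112422} 0.0187
scene {'intrinsics': array([[416.69977044,   0.        , 256.20279627],
       [  0.        , 416.69977044, 194.34979461],
       [  0.        ,   0.        ,   1.        ]]), 'D': array([-0.07588493,  0.        ,  0.        ,  0.        ,  0.        ]), 'xyz': array([1.14834941, 0.05578534, 0.94755153]), 'rotation': array([[-0.01968613, -0.85470613,  0.51873875],
       [ 0.99977756, -0.01290081,  0.01668537],
       [-0.00756894,  0.51895184,  0.85476997]])}
side {'intrinsics': array([[458.76530619,   0.        , 258.98263779],
       [  0.        , 458.76530619, 189.6290662 ],
       [  0.        ,   0.        ,   1.        ]]), 'D': array([-0.09771707,  0.        ,  0.        ,  0.        ,  0.        ]), 'xyz': array([ 0.48351792, -0.61446068,  0.8580847 ]), 'rotation': array([[ 0.98423211,  0.14041037, -0.1075736 ],
       [-0.17681594,  0.76441466, -0.62000512],
       [-0.00482431,  0.62924967,  0.77718825]])}
```

View pics/scene0.png

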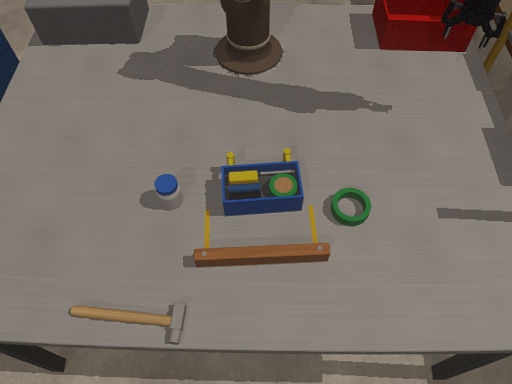

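View pics/side0.png

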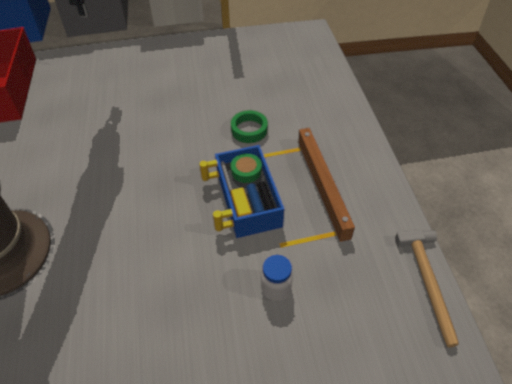

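The scene view shows the bin at about (262,189), its grips at (231,158) on the right and (288,154) on the left, the stop along (195–330, 254), the jar at (167,187) on the right and the tape at (350,206) on the left. The side view agrees. I'll zoom in for edges.

Run:
```python
import cv2
a=cv2.imread("pics/scene0.png")[140:270,185:340]
cv2.imwrite("pics/crop0.png",cv2.resize(a,None,fx=4.5,fy=4.5,interpolation=cv2.INTER_CUBIC))
h=cv2.cvtColor(cv2.imread("pics/scene0.png"),cv2.COLOR_BGR2HSV)
for p in[(228,166),(262,166),(262,205),(262,211),(231,155),(288,152),(262,248),(262,258),(207,230),(350,190)]:print(p,h[p[1],p[0]])
```

```text
(228, 166) [109 187 139]
(262, 166) [113 138  74]
(262, 205) [110 141  76]
(262, 211) [110 145  74]
(231, 155) [ 26 212 167]
(288, 152) [ 27 214 167]
(262, 248) [ 14 162 134]
(262, 258) [ 12 148  74]
(207, 230) [ 23 212 167]
(350, 190) [ 65 149 113]
```

View pics/crop0.png

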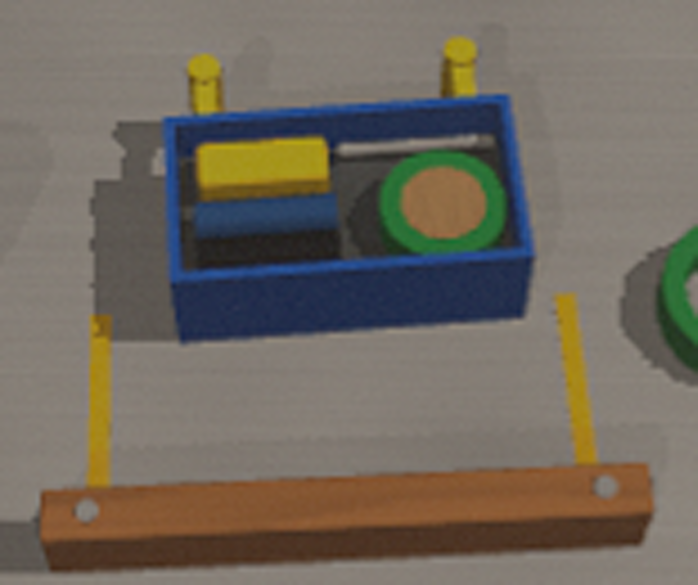

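```bash
cat > h.py <<'E'
from plant import ctrl
import cv2,numpy as np
def world(px,z,c):
    u=cv2.undistortPoints(np.float32(px).reshape(-1,1,2),c["intrinsics"],c["D"]).reshape(-1,2)
    d=np.c_[u[:,0],-u[:,1],-np.ones(len(u))]@c["rotation"].T
    return c["xyz"]+d*((z-c["xyz"][2])/d[:,2])[:,None]
def mask(i,lo,hi,roi):
    h=cv2.cvtColor(i,cv2.COLOR_RGB2HSV);m=cv2.inRange(h,np.array(lo),np.array(hi))
    k=np.zeros_like(m);x0,y0,x1,y1=roi;k[y0:y1,x0:x1]=255
    m&=k;n,l,st,_=cv2.connectedComponentsWithStats(m)
    j=1+np.argmax(st[1:,4]);y,x=np.where(l==j);return np.c_[x,y]
def rect(P):
    (c,(w,h),a)=cv2.minAreaRect(np.float32(P[:,:2]*1000))
    if w<h:w,h,a=h,w,a+90   # a: direction of long side
    a=(a-90+90)%180-90      # heading of x axis (long side is y)
    return np.array(c)/1000,w,h,a
def stop(i):
    c=ctrl.get_calibration("scene");return rect(world(mask(i,(6,80,105),(19,255,255),(185,230,345,275)),.05,c))
def binr(i):
    c=ctrl.get_calibration("scene");return rect(world(mask(i,(100,120,100),(122,255,255),(195,140,340,262)),.07,c))
def instop(p,S):
    c,w,h,a=S;R=lambda t:np.array([[np.cos(t),-np.sin(t)],[np.sin(t),np.cos(t)]])
    q=R(-np.radians(a))@(np.array(p)-c);q[0]+=.015;return q
def grips(c,a):
    t=np.radians(a);R=np.array([[np.cos(t),-np.sin(t)],[np.sin(t),np.cos(t)]])
    return c+R@[-.087,.075],c+R@[-.087,-.075]
E
python3 - <<'E'
from h import *
i=cv2.imread("pics/scene0.png")[:,:,::-1].copy()
S=stop(i);B=binr(i);print(S,B);print(instop(B[0],S),B[3]-S[3],grips(B[0],B[3]))
c=ctrl.get_calibration("scene")
print(world([[288,150.5],[230.5,155]],.073,c))
for n,r,z in(("jar",(150,170,180,195),.085),("tape",(325,180,375,230),.03)):
    P=world(mask(i,(100,120,90) if n=="jar" else (45,80,40),(122,255,255)if n=="jar" else(85,255,255),r),z,c);print(n,P.min(0),P.max(0))
import json;json.dump([list(map(float,S[0])),S[1],S[2],S[3]],open("S.json","w"))
E
```

```text
(array([0.75163898, 0.05386139]), 316.6658020019531, 42.220237731933594, 3.725707530975342) (array([0.5759754 , 0.04986646]), 198.37318420410156, 109.62542724609375, 5.582912445068359)
[-0.16055191  0.00742814] 1.8572049140930176 (array([0.48209163, 0.11604681]), array([ 0.49668455, -0.03324166]))
[[ 0.48173222  0.1195129   0.073     ]
 [ 0.49854388 -0.03070066  0.073     ]]
jar [ 0.56842611 -0.21346919  0.085     ] [ 0.62164525 -0.15974423  0.085     ]
tape [0.5683106  0.22754619 0.03      ] [0.67664267 0.3291801  0.03      ]
```

```bash
cat >> h.py <<'E'
def stop2(i):
    c=ctrl.get_calibration("scene");m=mask(i,(6,80,60),(19,255,255),(185,230,345,275))
    cols=np.unique(m[:,0]);e=np.array([[k,m[m[:,0]==k,1].min()-.5] for k in cols[4:-4]])
    W=world(e,.05,c)[:,:2];f=cv2.fitLine(np.float32(W),cv2.DIST_HUBER,0,.001,.001).ravel()
    d=f[:2]*np.sign(f[1]);A=world(m,.05,c)[:,:2]
    t=(A-f[2:])@d   # ends; side faces barely visible
    p=f[2:]+d*(t.min()+t.max())/2
    x=np.array([d[1],-d[0]]);return p+x*.015,t.max()-t.min(),30,float(np.degrees(np.arctan2(x[1],x[0])))
E
python3 - <<'E'
from h import *
i=cv2.imread("pics/scene0.png")[:,:,::-1].copy()
S=stop2(i);B=binr(i);print(S);print(instop(B[0],S),B[3]-S[3])
c=ctrl.get_calibration("scene")
for r in((195,205,220,250),(300,200,325,250)):
    W=world(mask(i,(20,120,90),(32,255,255),r),0,c);print(np.round([instop(w[:2],S) for w in W[[0,-1]]],3),instop(W[:,:2].mean(0),S))
import json;json.dump([list(map(float,S[0])),S[1],S[2],S[3]],open("S.json","w"))
g=grips(B[0],B[3]);T=ctrl.get_state();R=T["orientation"];print(g,[R.T@(np.r_[p,.05]-T["position"]) for p in g], np.degrees(np.arctan2(R[1,0],R[0,0])))
E
```

```text
(array([0.75829641, 0.05430885]), np.float64(0.3166533850767142), 30, 3.8137900829315186)
[-0.16721274  0.00769436] 1.7691223621368408
[[-0.13  -0.14 ]
 [-0.024 -0.131]] [-0.07622684 -0.1349043 ]
[[-0.131  0.132]
 [-0.024  0.14 ]] [-0.07622746  0.13453844]
(array([0.48209163, 0.11604681]), array([ 0.49668455, -0.03324166])) [array([-0.40031026, -0.33176281,  0.18106183]), array([-0.47119804, -0.46395541,  0.18126178])] 157.38067279098235
```

Call:
{"name": "send_rows", "arguments": {"rows": [[6, [-40, -33.2, 8], -0.49], [6, [-40, -33.2, 8], -0.49], [6, [-40, -33.2, 8], -0.49], [6, [-40, -33.2, 8], -0.49], [6, [-40, -33.2, 8], -0.49], [6, [-40, -33.2, 8], -0.49], [6, [-40, -33.2, 8], -0.49], [6, [-40, -33.2, 8], -0.49], [6, [-40, -33.2, 8], -0.49], [6, [-40, -33.2, 8], -0.49], [6, [-40, -33.2, 8], -0.49], [6, [-40, -33.2, 8], -0.49], [6, [-40, -33.2, 8], -0.49], [6, [-40, -33.2, 8], -0.49], [6, [-40, -33.2, 8], -0.49], [6, [-40, -33.2, 8], -0.49]], "grip_force": 50}}

```text
time_s: 1.43
position: [0.4815, 0.1172, 0.1511]
orientation: [[-0.995, -0.095, -0.001], [-0.095, 0.995, 0.0], [0.001, 0.0, -1.0]]
ft_force: [0.0, 1.0, 0.1]
opening: 0.703
gripper_force: 0.0
```

```bash
cat > st.py <<'E'
from h import *
import sys
T=ctrl.get_state();R=T["orientation"]
print("t",T["time_s"],"tcp",T["position"].round(4),"yhead",np.degrees(np.arctan2(R[1,1],R[0,1])).round(2),"open",T["opening"],"f",T["ft_force"].round(1),T["gripper_force"])
if len(sys.argv)>1:   # x y z heading of tool y
    x,y,z,h=map(float,sys.argv[1:5]);print("shift cm",((R.T@(np.array([x,y,z])-T["position"]))*100).round(2),"yaw",round(-np.radians(h-np.degrees(np.arctan2(R[1,1],R[0,1]))),3))
E
python3 st.py .482 .1175 .026 95.6
python3 - <<'E'
from h import *
cv2.imwrite("pics/w1.png",ctrl.snapshot("wrist")[:,:,::-1])
E
```

```text
t 1.4333 tcp [0.4815 0.1172 0.1511] yhead 95.47 open 0.7026888004624287 f [0.  1.  0.1] 0.0
shift cm [-0.07  0.02 12.51] yaw -0.002
```

View pics/w1.png

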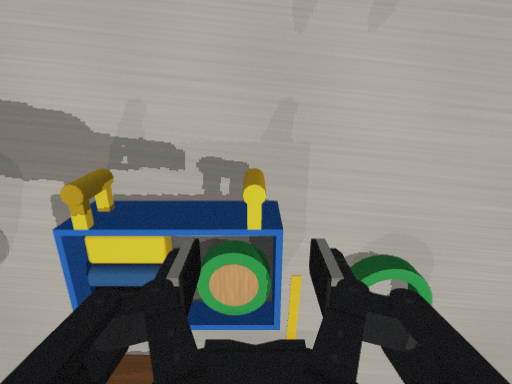

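The wrist view shows the left grip at (255,180), centred between the fingers at columns 180 and 328. The tool can go straight down.

Call:
{"name": "send_rows", "arguments": {"rows": [[6, [-0.1, 0, 4], 0], [6, [-0.1, 0, 8], 0], [6, [-0.1, 0, 11], 0], [6, [-0.1, 0, 12.5], 0], [6, [-0.1, 0, 12.5], 0], [0, [-0.1, 0, 12.5], 0], [0, [-0.1, 0, 12.5], 0], [0, [-0.1, 0, 12.5], 0], [0, [-0.1, 0, 12.5], 0], [0, [-0.1, 0, 12.5], 0], [0, [-0.1, 0, 12.5], 0]], "grip_force": 50}}

```text
time_s: 2.4
position: [0.4841, 0.1174, 0.028]
orientation: [[-0.995, -0.095, 0.003], [-0.095, 0.995, 0.001], [-0.003, 0.001, -1.0]]
ft_force: [-1.7, -0.8, 6.6]
opening: 0.215
gripper_force: 48.7
```

```bash
cat > plan.py <<'E'
# usage: plan.py side theta_target(rad, rel stop) n  [x-y of bin seen by camera; anchored on the tool while holding]
from h import *
import sys,json
S=json.load(open("S.json"));S[0]=np.array(S[0])
Rt=lambda t:np.array([[np.cos(t),-np.sin(t)],[np.sin(t),np.cos(t)]])
sd,th,n=sys.argv[1],float(sys.argv[2]),int(sys.argv[3]);s=1 if sd=="L" else -1
T=ctrl.get_state();R=T["orientation"];p=T["position"][:2]
B=binr(ctrl.snapshot("scene"))
a=np.radians(B[3]);a0=np.radians(S[3])
print("t",T["time_s"],"open",round(T["opening"],3),"pad",T["gripper_force"],"f",T["ft_force"].round(1))
print("bin in stop",instop(B[0],S).round(4),"th",round(a-a0,3),"size",B[1:3])
r=Rt(a).T@(p-B[0]);print("tool in bin frame",r.round(4),"z",T["position"][2].round(3))
piv=B[0]+Rt(a)@[0,-.05*s]
for k in range(1,n+1):
    d=(th+a0-a)*k/n;q=piv+Rt(d)@(p-piv)
    v=R.T@np.r_[q-p,0]*100;print(f"{v.round(1).tolist()} {-d:.2f}",end="; ")
c=piv+Rt(th+a0-a)@(B[0]-piv);print("\nexpected bin",instop(c,S).round(4))
for z in(1,-1):
    g=grips(B[0],B[3])[0 if z>0 else 1];R2=R.T@np.r_[g-p,0]*100;h=np.degrees(np.arctan2(R[1,1],R[0,1]))
    print("grip","L" if z>0 else "R",R2.round(1),"yaw to bin",round(-np.radians(B[3]+90-h),3))
E
python3 plan.py L -0.32 12
```

```text
t 2.4 open 0.215 pad 48.70408058166504 f [-1.7 -0.8  6.6]
bin in stop [-0.1676  0.0078] th 0.026 size (198.437255859375, 110.56168365478516)
tool in bin frame [-0.0848  0.0756] z 0.028
[-0.4, 0.2, 0.0] 0.03; [-0.7, 0.5, 0.0] 0.06; [-1.1, 0.7, 0.0] 0.09; [-1.5, 0.9, 0.0] 0.12; [-1.9, 1.1, 0.0] 0.14; [-2.3, 1.3, 0.0] 0.17; [-2.7, 1.4, 0.0] 0.20; [-3.1, 1.6, 0.0] 0.23; [-3.5, 1.7, 0.0] 0.26; [-3.9, 1.9, 0.0] 0.29; [-4.4, 2.0, 0.0] 0.32; [-4.8, 2.1, 0.0] 0.35; 
expected bin [-0.1506  0.0052]
grip L [ 0.2 -0.1 -0. ] yaw to bin 0.003
grip R [  0.3 -15.1  -0. ] yaw to bin 0.003
```

Call:
{"name": "send_rows", "arguments": {"rows": [[0, [-0.4, 0.2, 0], 0.03], [0, [-0.7, 0.5, 0], 0.06], [0, [-1.1, 0.7, 0], 0.09], [0, [-1.5, 0.9, 0], 0.12], [0, [-1.9, 1.1, 0], 0.14], [0, [-2.3, 1.3, 0], 0.17], [0, [-2.7, 1.4, 0], 0.2], [0, [-3.1, 1.6, 0], 0.23], [0, [-3.5, 1.7, 0], 0.26], [0, [-3.9, 1.9, 0], 0.29], [0, [-4.4, 2.0, 0], 0.32], [0, [-4.8, 2.1, 0], 0.35], [0, [-4.8, 2.1, 0], 0.35], [0, [-4.8, 2.1, 0], 0.35]]}}

```text
time_s: 3.62
position: [0.5244, 0.1443, 0.0278]
orientation: [[-0.968, 0.25, -0.007], [0.25, 0.968, 0.002], [0.007, 0.0, -1.0]]
ft_force: [-17.8, 3.8, 21.7]
opening: 0.219
gripper_force: 50.1
```

```bash
python3 plan.py L -0.32 1
```

```text
t 3.6167 open 0.219 pad 50.10604798793793 f [-17.8   3.8  21.7]
bin in stop [-0.1591  0.0063] th -0.357 size (200.12600708007812, 109.7655258178711)
tool in bin frame [-0.0845  0.0742] z 0.028
[0.5, -0.3, 0.0] -0.04; 
expected bin [-0.1608  0.0069]
grip L [0.2 0.1 0. ] yaw to bin 0.037
grip R [  0.8 -14.9   0. ] yaw to bin 0.037
```

Call:
{"name": "send_rows", "arguments": {"rows": [[5, [0, 0, 0], 0], [5, [0, 0, 0], 0], [5, [0, 0, -1], 0], [5, [0, 0, -4], 0], [5, [0, 0, -7], 0.04], [5, [0.3, -4, -7.5], 0.04], [5, [0.6, -8, -7.5], 0.04], [5, [0.8, -12, -7.5], 0.04], [5, [0.8, -14.9, -7.5], 0.04], [5, [0.8, -14.9, -7.5], 0.04], [5, [0.8, -14.9, -7.5], 0.04]]}}

```text
time_s: 4.58
position: [0.4837, -0.0021, 0.1024]
orientation: [[-0.956, 0.295, 0.002], [0.295, 0.956, -0.0], [-0.002, 0.0, -1.0]]
ft_force: [0.5, 0.5, -0.2]
opening: 0.585
gripper_force: 0.0
```

```bash
python3 plan.py R 0.3 1
```

```text
t 4.5833 open 0.585 pad 0.0 f [ 0.5  0.5 -0.2]
bin in stop [-0.1593  0.0064] th -0.363 size (199.69688415527344, 109.52935028076172)
tool in bin frame [-0.0809 -0.0782] z 0.102
[-9.6, -2.2, 0.0] -0.66; 
expected bin [-0.1268  0.0053]
grip L [ 0.7 15.3  0. ] yaw to bin -0.003
grip R [ 0.6  0.3 -0. ] yaw to bin -0.003
```

Call:
{"name": "send_rows", "arguments": {"rows": [[5, [0.5, 0.3, 3], 0], [5, [0.5, 0.3, 5.5], 0], [5, [0.5, 0.3, 7.1], 0], [5, [0.5, 0.3, 7.1], 0], [0, [0.5, 0.3, 7.1], 0], [0, [0.5, 0.3, 7.1], 0], [0, [0.5, 0.3, 7.1], 0], [0, [0.5, 0.3, 7.1], 0], [0, [0.5, 0.3, 7.1], 0]]}}

```text
time_s: 5.38
position: [0.4794, 0.0038, 0.0314]
orientation: [[-0.957, 0.291, 0.0], [0.291, 0.957, -0.0], [-0.0, -0.0, -1.0]]
ft_force: [-4.1, -2.7, 5.5]
opening: 0.218
gripper_force: 49.1
```

```bash
python3 plan.py R 0.3 16
```

```text
t 5.3833 open 0.218 pad 49.10129964351654 f [-4.1 -2.7  5.5]
bin in stop [-0.1584  0.0073] th -0.384 size (199.76504516601562, 110.16552734375)
tool in bin frame [-0.0857 -0.0769] z 0.031
[-0.5, -0.4, 0.0] -0.04; [-1.1, -0.7, 0.0] -0.09; [-1.7, -1.0, 0.0] -0.13; [-2.3, -1.3, 0.0] -0.17; [-2.9, -1.6, 0.0] -0.21; [-3.5, -1.8, 0.0] -0.26; [-4.1, -2.0, 0.0] -0.30; [-4.7, -2.2, 0.0] -0.34; [-5.3, -2.4, 0.0] -0.38; [-6.0, -2.5, 0.0] -0.43; [-6.6, -2.6, 0.0] -0.47; [-7.3, -2.7, 0.0] -0.51; [-7.9, -2.8, 0.0] -0.56; [-8.6, -2.8, 0.0] -0.60; [-9.2, -2.8, 0.0] -0.64; [-9.9, -2.8, 0.0] -0.68; 
expected bin [-0.1249  0.0059]
grip L [-0.2 15.2 -0. ] yaw to bin 0.022
grip R [ 0.1  0.2 -0. ] yaw to bin 0.022
```

Call:
{"name": "send_rows", "arguments": {"rows": [[0, [-0.5, -0.4, 0], -0.04], [0, [-1.1, -0.7, -0.1], -0.09], [0, [-1.7, -1.0, -0.1], -0.13], [0, [-2.3, -1.3, -0.2], -0.17], [0, [-2.9, -1.6, -0.2], -0.21], [0, [-3.5, -1.8, -0.2], -0.26], [0, [-4.1, -2.0, -0.2], -0.3], [0, [-4.7, -2.2, -0.2], -0.34], [0, [-5.3, -2.4, -0.2], -0.38], [0, [-6.0, -2.5, -0.2], -0.43], [0, [-6.6, -2.6, -0.2], -0.47], [0, [-7.3, -2.7, -0.2], -0.51], [0, [-7.9, -2.8, -0.2], -0.56], [0, [-8.6, -2.8, -0.2], -0.6], [0, [-9.2, -2.8, -0.2], -0.64], [0, [-9.9, -2.8, -0.2], -0.66], [0, [-9.9, -2.8, -0.2], -0.66]]}}

```text
time_s: 6.85
position: [0.5669, -0.053, 0.0326]
orientation: [[-0.934, -0.357, 0.0], [-0.357, 0.934, -0.002], [0.0, -0.002, -1.0]]
ft_force: [-0.9, -4.3, -5.3]
opening: 0.215
gripper_force: 49.4
```

```bash
python3 plan.py R 0.3 1
```

```text
t 6.85 open 0.215 pad 49.377686977386475 f [-0.9 -4.3 -5.3]
bin in stop [-0.1135 -0.0053] th 0.203 size (199.47422790527344, 111.11475372314453)
tool in bin frame [-0.0862 -0.0731] z 0.033
[-1.1, -0.9, 0.0] -0.10; 
expected bin [-0.1088 -0.0041]
grip L [-1.3 14.8 -0. ] yaw to bin 0.095
grip R [ 0.1 -0.2  0. ] yaw to bin 0.095
```

Call:
{"name": "send_rows", "arguments": {"rows": [[0, [-0.3, -0.2, 0], -0.02], [0, [-0.6, -0.4, 0], -0.04], [0, [-0.9, -0.7, 0], -0.06], [0, [-0.9, -0.7, 0], -0.06], [0, [-0.9, -0.7, 0], -0.06]]}}

```text
time_s: 7.32
position: [0.5772, -0.0546, 0.0323]
orientation: [[-0.911, -0.412, 0.0], [-0.412, 0.911, 0.0], [-0.0, -0.0, -1.0]]
ft_force: [0.0, -3.1, -6.1]
opening: 0.224
gripper_force: 49.4
```

```bash
python3 plan.py R 0.3 1
```

```text
t 7.3167 open 0.224 pad 49.35926914215088 f [ 0.  -3.1 -6.1]
bin in stop [-0.1082 -0.0037] th 0.26 size (198.99569702148438, 111.04817962646484)
tool in bin frame [-0.0865 -0.0731] z 0.032
[-0.5, -0.4, 0.0] -0.04; 
expected bin [-0.1063 -0.0032]
grip L [-1.4 14.7 -0. ] yaw to bin 0.098
grip R [ 0.1 -0.2 -0. ] yaw to bin 0.098
```

Step 2 is met (turned 0.26 rad). Next I let go and take the left grip.

Call:
{"name": "send_rows", "arguments": {"rows": [[5, [0, 0, 0], 0], [5, [0, 0, 0], 0], [5, [0, 0, -1], 0], [5, [0, 0, -4], 0], [5, [0, 0, -7], 0.1], [5, [-0.3, 4, -7.5], 0.1], [5, [-0.7, 8, -7.5], 0.1], [5, [-1.1, 12, -7.5], 0.1], [5, [-1.4, 14.7, -7.5], 0.1], [5, [-1.4, 14.7, -7.5], 0.1], [5, [-1.4, 14.7, -7.5], 0.1]]}}

```text
time_s: 8.28
position: [0.5291, 0.088, 0.1087]
orientation: [[-0.946, -0.324, 0.002], [-0.324, 0.946, 0.001], [-0.002, 0.001, -1.0]]
ft_force: [1.0, 0.1, 0.1]
opening: 0.588
gripper_force: 0.0
```

```bash
python3 plan.py L -0.24 1
```

```text
t 8.2833 open 0.588 pad 0.0 f [1.  0.1 0.1]
bin in stop [-0.1084 -0.0039] th 0.259 size (198.7142791748047, 110.72891998291016)
tool in bin frame [-0.0861  0.0774] z 0.109
[-7.2, 2.5, 0.0] 0.50; 
expected bin [-0.0837 -0.0037]
grip L [ 0.1 -0.2 -0. ] yaw to bin 0.005
grip R [  0.2 -15.2  -0. ] yaw to bin 0.005
```

Call:
{"name": "send_rows", "arguments": {"rows": [[5, [0.1, -0.2, 3], 0], [5, [0.1, -0.2, 6], 0], [5, [0.1, -0.2, 7.7], 0], [5, [0.1, -0.2, 7.7], 0], [0, [0.1, -0.2, 7.7], 0], [0, [0.1, -0.2, 7.7], 0], [0, [0.1, -0.2, 7.7], 0], [0, [0.1, -0.2, 7.7], 0], [0, [0.1, -0.2, 7.7], 0]]}}

```text
time_s: 9.08
position: [0.5287, 0.0839, 0.0318]
orientation: [[-0.947, -0.32, 0.0], [-0.32, 0.947, 0.001], [-0.001, 0.001, -1.0]]
ft_force: [-3.7, 2.9, 0.3]
opening: 0.222
gripper_force: 48.8
```

```bash
python3 plan.py L -0.25 14
```

```text
t 9.0833 open 0.222 pad 48.76367390155792 f [-3.7  2.9  0.3]
bin in stop [-0.1073 -0.0051] th 0.275 size (198.90225219726562, 110.86334228515625)
tool in bin frame [-0.0874  0.0765] z 0.032
[-0.5, 0.3, 0.0] 0.04; [-1.0, 0.6, 0.0] 0.07; [-1.5, 0.9, 0.0] 0.11; [-2.0, 1.2, 0.0] 0.15; [-2.5, 1.4, 0.0] 0.19; [-3.0, 1.7, 0.0] 0.22; [-3.5, 1.9, 0.0] 0.26; [-4.1, 2.1, 0.0] 0.30; [-4.6, 2.2, 0.0] 0.34; [-5.2, 2.4, 0.0] 0.37; [-5.8, 2.5, 0.0] 0.41; [-6.3, 2.6, 0.0] 0.45; [-6.9, 2.7, 0.0] 0.49; [-7.5, 2.8, 0.0] 0.52; 
expected bin [-0.0814 -0.0048]
grip L [-0.  -0.1 -0. ] yaw to bin -0.015
grip R [ -0.3 -15.1  -0. ] yaw to bin -0.015
```

Call:
{"name": "send_rows", "arguments": {"rows": [[0, [-0.5, 0.3, 0], 0.04], [0, [-1.0, 0.6, 0], 0.07], [0, [-1.5, 0.9, 0], 0.11], [0, [-2.0, 1.2, 0], 0.15], [0, [-2.5, 1.4, 0], 0.19], [0, [-3.0, 1.7, 0], 0.22], [0, [-3.5, 1.9, 0], 0.26], [0, [-4.1, 2.1, 0], 0.3], [0, [-4.6, 2.2, 0], 0.34], [0, [-5.2, 2.4, 0], 0.37], [0, [-5.8, 2.5, 0], 0.41], [0, [-6.3, 2.6, 0], 0.45], [0, [-6.9, 2.7, 0], 0.49], [0, [-6.9, 2.7, 0], 0.49], [0, [-6.9, 2.7, 0], 0.49]]}}

```text
time_s: 10.38
position: [0.5859, 0.1317, 0.0319]
orientation: [[-0.987, 0.163, 0.001], [0.163, 0.987, 0.002], [-0.001, 0.002, -1.0]]
ft_force: [-3.9, 4.2, 5.5]
opening: 0.221
gripper_force: 49.7
```

```bash
python3 plan.py L -0.25 2
```

```text
t 10.3833 open 0.221 pad 49.74596321582794 f [-3.9  4.2  5.5]
bin in stop [-0.0834 -0.0041] th -0.223 size (197.62078857421875, 109.66006469726562)
tool in bin frame [-0.0873  0.0754] z 0.032
[-0.2, 0.1, 0.0] 0.01; [-0.3, 0.2, 0.0] 0.03; 
expected bin [-0.0821 -0.0045]
grip L [-0. -0. -0.] yaw to bin -0.007
grip R [ -0.1 -15.   -0. ] yaw to bin -0.007
```

Call:
{"name": "send_rows", "arguments": {"rows": [[5, [0, 0, 0], 0], [5, [0, 0, 0], 0], [5, [0, 0, -1], 0], [5, [0, 0, -4], 0], [5, [0, 0, -7], 0], [5, [0, -4, -7.5], 0], [5, [0, -8, -7.5], 0], [5, [-0.1, -12, -7.5], 0], [5, [-0.1, -15, -7.5], 0], [5, [-0.1, -15, -7.5], 0], [5, [-0.1, -15, -7.5], 0]]}}

```text
time_s: 11.35
position: [0.5621, -0.0205, 0.1064]
orientation: [[-0.986, 0.169, 0.002], [0.169, 0.986, -0.001], [-0.002, -0.0, -1.0]]
ft_force: [0.3, 0.4, -0.2]
opening: 0.587
gripper_force: 0.0
```

```bash
python3 plan.py R 0.12 1
```

```text
t 11.35 open 0.587 pad 0.0 f [ 0.3  0.4 -0.2]
bin in stop [-0.0835 -0.0041] th -0.224 size (197.6189422607422, 109.73746490478516)
tool in bin frame [-0.0869 -0.0788] z 0.106
[-4.9, -2.1, 0.0] -0.34; 
expected bin [-0.0664 -0.005 ]
grip L [ 0.2 15.4 -0. ] yaw to bin -0.012
grip R [ 0.   0.4 -0. ] yaw to bin -0.012
```

Call:
{"name": "send_rows", "arguments": {"rows": [[5, [0, 0.3, 3], 0], [5, [0, 0.3, 6], 0], [5, [0, 0.3, 7.5], 0], [5, [0, 0.3, 7.5], 0], [0, [0, 0.3, 7.5], 0], [0, [0, 0.3, 7.5], 0], [0, [0, 0.3, 7.5], 0], [0, [0, 0.3, 7.5], 0], [0, [0, 0.3, 7.5], 0]]}}

```text
time_s: 12.15
position: [0.563, -0.015, 0.0318]
orientation: [[-0.986, 0.164, 0.002], [0.164, 0.986, -0.0], [-0.002, 0.0, -1.0]]
ft_force: [-3.5, -1.5, 7.6]
opening: 0.217
gripper_force: 49.5
```

```bash
python3 plan.py R 0.12 10
```

```text
t 12.15 open 0.217 pad 49.46394681930542 f [-3.5 -1.5  7.6]
bin in stop [-0.0829 -0.0032] th -0.234 size (197.81622314453125, 109.75940704345703)
tool in bin frame [-0.0865 -0.0751] z 0.032
[-0.4, -0.3, 0.0] -0.04; [-0.9, -0.6, 0.0] -0.07; [-1.4, -0.8, 0.0] -0.11; [-1.8, -1.1, 0.0] -0.14; [-2.3, -1.3, 0.0] -0.18; [-2.8, -1.5, 0.0] -0.21; [-3.3, -1.7, 0.0] -0.25; [-3.8, -1.9, 0.0] -0.28; [-4.3, -2.1, 0.0] -0.32; [-4.9, -2.2, 0.0] -0.35; 
expected bin [-0.0653 -0.0042]
grip L [ 0. 15.  0.] yaw to bin 0.002
grip R [ 0.  0. -0.] yaw to bin 0.002
```

Call:
{"name": "send_rows", "arguments": {"rows": [[0, [-0.4, -0.3, 0], -0.04], [0, [-0.9, -0.6, 0], -0.07], [0, [-1.4, -0.8, 0], -0.11], [0, [-1.8, -1.1, 0], -0.14], [0, [-2.3, -1.3, 0], -0.18], [0, [-2.8, -1.5, 0], -0.21], [0, [-3.3, -1.7, 0], -0.25], [0, [-3.8, -1.9, 0], -0.28], [0, [-4.3, -2.1, 0], -0.32], [0, [-4.6, -2.2, 0], -0.33], [0, [-4.6, -2.2, 0], -0.33], [0, [-4.6, -2.2, 0], -0.33]]}}

```text
time_s: 13.2
position: [0.5995, -0.0439, 0.0317]
orientation: [[-0.986, -0.166, -0.009], [-0.166, 0.986, 0.0], [0.008, 0.002, -1.0]]
ft_force: [-23.2, 0.8, 23.3]
opening: 0.22
gripper_force: 51.2
```

```bash
python3 plan.py R 0.1 2
```

```text
t 13.2 open 0.22 pad 51.192991733551025 f [-23.2   0.8  23.3]
bin in stop [-0.0732 -0.0032] th 0.123 size (198.36404418945312, 110.69914245605469)
tool in bin frame [-0.0865 -0.0741] z 0.032
[0.1, 0.1, 0.0] 0.01; [0.3, 0.2, 0.0] 0.02; 
expected bin [-0.0743 -0.0034]
grip L [ 0.4 14.9  0. ] yaw to bin -0.023
grip R [ 0.  -0.1  0. ] yaw to bin -0.023
```

Call:
{"name": "send_rows", "arguments": {"rows": [[5, [0, 0, 0], 0], [5, [0, 0, 0], 0], [5, [0, 0, -1], 0], [5, [0, 0, -4], 0], [5, [0, 0, -7], 0], [5, [0.2, 4, -7.5], 0], [5, [0.3, 8, -7.5], 0], [5, [0.4, 12, -7.5], 0], [5, [0.4, 14.9, -7.5], 0], [5, [0.4, 14.9, -7.5], 0], [5, [0.4, 14.9, -7.5], 0]]}}

```text
time_s: 14.17
position: [0.576, 0.1053, 0.1062]
orientation: [[-0.986, -0.169, 0.001], [-0.169, 0.986, 0.001], [-0.002, 0.001, -1.0]]
ft_force: [0.6, -1.1, 0.5]
opening: 0.584
gripper_force: 0.0
```

```bash
python3 plan.py L -0.08 1
```

```text
t 14.1667 open 0.584 pad 0.0 f [ 0.6 -1.1  0.5]
bin in stop [-0.0732 -0.0031] th 0.124 size (198.47190856933594, 110.76509857177734)
tool in bin frame [-0.0814  0.0768] z 0.106
[-2.7, 1.4, 0.0] 0.20; 
expected bin [-0.063  -0.0029]
grip L [ 0.6 -0.2 -0. ] yaw to bin -0.021
grip R [  0.2 -15.2  -0. ] yaw to bin -0.021
```

Call:
{"name": "send_rows", "arguments": {"rows": [[5, [0.6, -0.2, 3], -0.02], [5, [0.6, -0.2, 6], -0.02], [5, [0.6, -0.2, 7.3], -0.02], [5, [0.6, -0.2, 7.3], -0.02], [0, [0.6, -0.2, 7.3], -0.02], [0, [0.6, -0.2, 7.3], -0.02], [0, [0.6, -0.2, 7.3], -0.02], [0, [0.6, -0.2, 7.3], -0.02], [0, [0.6, -0.2, 7.3], -0.02]]}}

```text
time_s: 14.97
position: [0.5704, 0.1007, 0.0339]
orientation: [[-0.983, -0.185, 0.001], [-0.185, 0.983, 0.002], [-0.001, 0.002, -1.0]]
ft_force: [-2.8, 3.9, 3.5]
opening: 0.217
gripper_force: 49.0
```

```bash
python3 plan.py L -0.08 6
```

```text
t 14.9667 open 0.217 pad 48.97964358329773 f [-2.8  3.9  3.5]
bin in stop [-0.0723 -0.0044] th 0.137 size (198.67523193359375, 110.78443908691406)
tool in bin frame [-0.0875  0.0759] z 0.034
[-0.5, 0.3, 0.0] 0.04; [-0.9, 0.6, 0.0] 0.07; [-1.4, 0.9, 0.0] 0.11; [-1.9, 1.2, 0.0] 0.14; [-2.4, 1.4, 0.0] 0.18; [-2.9, 1.6, 0.0] 0.22; 
expected bin [-0.0615 -0.0041]
grip L [-0.1 -0.1 -0. ] yaw to bin -0.018
grip R [ -0.3 -15.1  -0. ] yaw to bin -0.018
```

Call:
{"name": "send_rows", "arguments": {"rows": [[0, [-0.3, 0.2, 0], 0.02], [0, [-0.5, 0.3, -0.1], 0.04], [0, [-0.7, 0.5, -0.1], 0.06], [0, [-0.9, 0.6, -0.2], 0.07], [0, [-1.2, 0.8, -0.2], 0.09], [0, [-1.4, 0.9, -0.2], 0.11], [0, [-1.7, 1.1, -0.2], 0.13], [0, [-1.9, 1.2, -0.2], 0.15], [0, [-2.2, 1.3, -0.2], 0.17], [0, [-2.4, 1.4, -0.2], 0.18], [0, [-2.7, 1.5, -0.2], 0.2], [0, [-2.7, 1.5, -0.2], 0.2], [0, [-2.7, 1.5, -0.2], 0.2]]}}

```text
time_s: 16.1
position: [0.5943, 0.1196, 0.0343]
orientation: [[-1.0, 0.015, 0.001], [0.015, 1.0, 0.0], [-0.001, 0.0, -1.0]]
ft_force: [-1.9, 3.0, -5.5]
opening: 0.221
gripper_force: 49.1
```

```bash
python3 plan.py L -0.08 1
```

```text
t 16.1 open 0.221 pad 49.0791392326355 f [-1.9  3.  -5.5]
bin in stop [-0.0608 -0.0039] th -0.051 size (198.15284729003906, 107.78082275390625)
tool in bin frame [-0.0874  0.0755] z 0.034
[-0.4, 0.3, 0.0] 0.03; 
expected bin [-0.0594 -0.004 ]
grip L [-0.  -0.1  0. ] yaw to bin -0.03
grip R [ -0.5 -15.   -0. ] yaw to bin -0.03
```

Call:
{"name": "send_rows", "arguments": {"rows": [[5, [0, 0, 0], 0], [5, [0, 0, 0], 0], [5, [0, 0, -1], 0], [5, [0, 0, -4], 0], [5, [0, 0, -7], -0.03], [5, [-0.1, -4, -7.5], -0.03], [5, [-0.3, -8, -7.5], -0.03], [5, [-0.5, -12, -7.5], -0.03], [5, [-0.5, -15, -7.5], -0.03], [5, [-0.5, -15, -7.5], -0.03], [5, [-0.5, -15, -7.5], -0.03]]}}

```text
time_s: 17.07
position: [0.5972, -0.0344, 0.1107]
orientation: [[-1.0, -0.01, 0.002], [-0.01, 1.0, -0.001], [-0.002, -0.001, -1.0]]
ft_force: [0.5, 1.0, 1.0]
opening: 0.585
gripper_force: 0.0
```

```bash
python3 plan.py R 0.0 1
```

```text
t 17.0667 open 0.585 pad 0.0 f [0.5 1.  1. ]
bin in stop [-0.0608 -0.004 ] th -0.051 size (198.29090881347656, 107.78082275390625)
tool in bin frame [-0.0869 -0.0784] z 0.111
[-0.7, -0.4, 0.0] -0.05; 
expected bin [-0.0583 -0.004 ]
grip L [ 0.1 15.3 -0. ] yaw to bin -0.006
grip R [ 0.   0.3 -0. ] yaw to bin -0.006
```

Call:
{"name": "send_rows", "arguments": {"rows": [[5, [0, 0.3, 3], 0], [5, [0, 0.3, 6], 0], [5, [0, 0.3, 7.7], 0], [5, [0, 0.3, 7.7], 0], [0, [0, 0.3, 7.7], 0], [0, [0, 0.3, 7.7], 0], [0, [0, 0.3, 7.7], 0], [0, [0, 0.3, 7.7], 0], [0, [-0.2, 0.2, 7.7], -0.01], [0, [-0.4, 0.1, 7.7], -0.03], [0, [-0.6, 0, 7.7], -0.04], [0, [-0.8, -0.1, 7.7], -0.05], [0, [-1.0, -0.1, 7.7], -0.06], [0, [-1.1, -0.1, 7.7], -0.06], [0, [-1.1, -0.1, 7.7], -0.06]]}}

```text
time_s: 18.37
position: [0.6054, -0.0334, 0.034]
orientation: [[-0.997, -0.074, -0.004], [-0.074, 0.997, -0.001], [0.004, -0.001, -1.0]]
ft_force: [-12.0, -4.7, 10.4]
opening: 0.221
gripper_force: 50.2
```

```bash
python3 plan.py R 0.0 1
```

```text
t 18.3667 open 0.221 pad 50.19630432128906 f [-12.   -4.7  10.4]
bin in stop [-0.0577 -0.0021] th 0.004 size (196.80215454101562, 110.54473876953125)
tool in bin frame [-0.086 -0.075] z 0.034
[0.0, 0.0, 0.0] 0.00; 
expected bin [-0.0579 -0.0021]
grip L [ 0. 15. -0.] yaw to bin 0.004
grip R [0.1 0.  0. ] yaw to bin 0.004
```

Call:
{"name": "send_rows", "arguments": {"rows": [[0, [-0.2, 0, 0], 0], [0, [-0.4, 0, 0], 0], [0, [-0.5, 0, 0], 0], [0, [-0.5, 0, 0], 0]]}}

```text
time_s: 18.75
position: [0.6067, -0.0338, 0.034]
orientation: [[-0.997, -0.074, -0.011], [-0.074, 0.997, -0.002], [0.011, -0.001, -1.0]]
ft_force: [-25.4, -4.6, 21.7]
opening: 0.22
gripper_force: 51.3
```

```bash
python3 plan.py R 0.0 1
```

```text
t 18.75 open 0.22 pad 51.299259066581726 f [-25.4  -4.6  21.7]
bin in stop [-0.0568 -0.0022] th 0.01 size (197.3000030517578, 110.4143295288086)
tool in bin frame [-0.0861 -0.0747] z 0.034
[0.1, 0.1, 0.0] 0.01; 
expected bin [-0.0573 -0.0022]
grip L [ 0.1 15.  -0. ] yaw to bin -0.003
grip R [ 0.1 -0.   0. ] yaw to bin -0.003
```

Call:
{"name": "send_rows", "arguments": {"rows": [[5, [0, 0, 0], 0], [5, [0, 0, 0], 0], [5, [0, 0, 0], 0], [5, [0, 0, -3], 0], [5, [0, 0, -7], 0], [5, [0, 0, -11], 0], [5, [4, 0, -12], 0], [5, [8, 0, -12], 0], [5, [12, 0, -12], 0], [5, [12, 0, -12], 0], [5, [12, 0, -12], 0], [5, [12, 0, -12], 0]]}}

```text
time_s: 19.8
position: [0.4947, -0.0399, 0.1534]
orientation: [[-0.997, -0.076, 0.003], [-0.076, 0.997, 0.0], [-0.003, 0.0, -1.0]]
ft_force: [-0.1, -0.7, 0.9]
opening: 0.585
gripper_force: 0.0
```

```bash
python3 plan.py R 0.0 1
python3 - <<'E'
from h import *
i=ctrl.snapshot("scene")
cv2.imwrite("pics/end.png",cv2.resize(i[130:280,140:390],None,fx=3,fy=3,interpolation=cv2.INTER_CUBIC)[:,:,::-1]);print(stop2(i))
E
```

```text
t 19.8 open 0.585 pad 0.0 f [-0.1 -0.7  0.9]
bin in stop [-0.0569 -0.0022] th 0.011 size (197.32723999023438, 110.51526641845703)
tool in bin frame [-0.1982 -0.0722] z 0.153
[0.1, 0.2, -0.0] 0.01; 
expected bin [-0.0574 -0.0022]
grip L [-11.1  14.7   0. ] yaw to bin -0.002
grip R [-11.1  -0.3   0. ] yaw to bin -0.002
(array([0.75837591, 0.05430466]), np.float64(0.31666186988185074), 30, 3.754333734512329)
```

View pics/end.png

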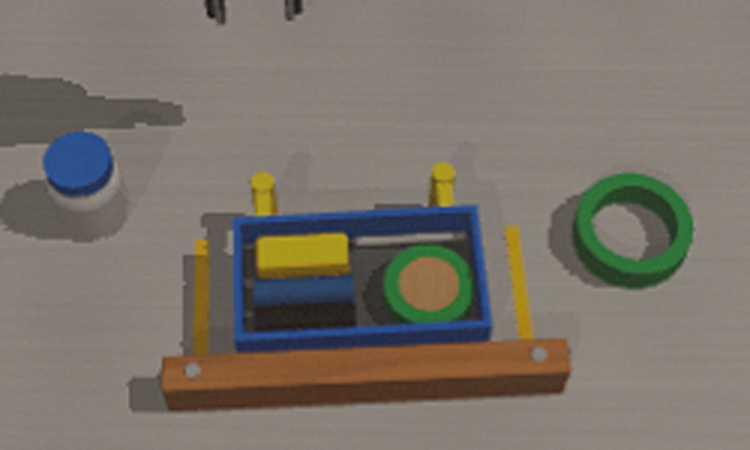

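The closing view shows the bin square and flush against the stop at (365,340), midway between the yellow lines. The jar and tape roll are where they were, and the hand is clear.

```bash
python3 -c "
from plant import ctrl
print(ctrl.sign_off())"
```

```text
the job is handed in; nothing more can be done
None
```

The bin was walked home in seven alternating pushes (left, right, left, right, left, right, with a last firm push on the right). The last camera check put it 2 mm off exact flush, 2 mm off centre and 0.01 rad from square; it is let go, and the job was handed in at about 20 s, though the sign-off returned no verdict.

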